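# Load a chamber slide under the microscope's stage clip

### The arm

A 6-joint arm with a two-finger parallel gripper is mounted at the origin on the work surface. World frame = base frame: x ahead of the robot, y to its left, z up, the work surface at z = 0. Lengths are in mm, angles in rad, forces in N, time in s.
With the tool pointing down it reaches from about 300 to 1000 mm from the base axis. Payload 5.1 kg.
Tool frame: the origin (TCP) lies between the finger pads; the fingertips stand manip.tip_extent ahead of it and the grasp point (between the pads) lies 2 mm behind it (manip.tip_extent is the distance from the TCP to the fingertips, in mm); z points along the fingers, y is the line along which they close (so a half turn about z gives the same grasp; the last joint's range is limited). The gripper opens to 95 mm and grips with 3 to 60 N. Pads are 20 mm wide; open, the fingers measure 119 mm over their backs; the gripper's body (75 mm by 180 mm) begins 59 mm behind the grasp point.
Start: joints at [-1.378, 0.124, 1.65, -0, 1.367, -0.083], TCP at [176.973, -625.432, 231.656] pointing down, gripper open.
Joint ranges: [-2.61, 2.61], [-1.02, 2.33], [0.03, 2.71], [-1.35, 4.49], [0.32, 2.68], [-2.91, 2.91]. Speed limits (rad/s): [2.57, 2.57, 3.14, 3.14, 3.14, 3.14].

### API

Orientations are given as a unit quaternion [w, x, y, z].
In Python, from rig import manip gives the robot as it stands.
- The arm moves only by the shell command python3 -m handwheel 'ROWS' [FORCE]. ROWS is JSON, a list of rows, each an object with "turn": the turn, a rotation vector about the tool's x, y, z as a fraction of full scale, a list of three; "linear": the shift along the tool's x, y, z as a fraction of full scale, a list of three; "gripper": the closure in counts, from 0 (fully open) to 255 (shut). A call has 1 to 12 rows; each row shifts and turns the commanded pose from where the row before left it, along the tool's axes as they then stand; what a row does not reach is not made up. Full scale, the value 1, is 0.05 m for a shift and 2 rad for a turn. A row lasts 1/10 s, in which the tool goes at most 50 mm and 8.59 degrees, less where a joint would pass 70% of its speed; a pose out of reach is approached as far as the arm can. A call with a number of a shift or a turn outside -1 to 1 is refused whole. A call with a gripper value outside its range is refused whole. The fingers move at their own pace and stop on an object; FORCE is the grip in N (left out, the last holds). Time passes only in rows, so rows that do not move let the fingers close. It gives the time, the measured TCP pose, the force, the opening and the grip force at its end, in the units of the state.
- manip.read_state(): the state, without advancing time (a new reading comes with each control period).
- manip.get_image(name): name is "side" or "top" or "wrist"; returns (picture, depth): 420x560x3 uint8, red, green, blue; 420x560 float32, mm along the optical axis (not along the pixel's ray), 0 where there is no reading.
- manip.camera_params(name): a dict with "vfov" (degrees; the focal length in pixels is half the picture's height over the tangent of half this angle, whatever the lens; pixels are square), "cx", "cy" (the principal point, pixels), "position" and "rotation" of the camera in the world; the wrist camera has in their place "mount" (4x4, takes a point from camera to tool coordinates, whose origin is the TCP and whose axes are the flange's). Camera axes: x right, y up, looking along -z (the intrinsics and any distortion apply to the point x, -y, -z); pixel columns grow to the right and rows downward; lengths in mm; the calibration is good to about 2 mm. A picture is of the moment at which its call begins: read the wrist's pose just before it. camera_params takes no time and is no camera call.
- manip.hand_in(): hands the job in; it is judged then, once.
Trained networks look in the newest picture that a camera, given by its name, has taken for a name from the list of things; names that differ only in an ending like _2 or _b are one class to them, and where a whole thing is asked for, a point or a joint stands for the part that bears it (a point fixed in the world has none). Each returns a list of dicts, best first, with "confidence" (0 to 1); they miss things now and then, are a little off and sometimes report something else, mostly with a low value. They report only what shows in the picture. A call takes as long as a camera call. They do not tell look-alikes from the thing itself.
- manip.cut_out(camera, label): "mask" (420x560 bool, what is visible of it) and "rect" ([left, top, width, height] in pixels, round what is visible of it).
The state is a dict: "t": time; "joints": joint angles; "dq": joint speeds; "joint_torque": joint torques, N m; "eef_pos": TCP position; "tool_rot": TCP orientation; "ft_force": force on the tool from outside, world axes, zero at the start; "torque": the same for the moment, N m; "gripper_width": finger opening in mm; "grip_force": force on a finger pad.
Only numpy, scipy, OpenCV 4.12 (cv2) and the standard library are available. Lean on these libraries where they do the work, as an engineer would, in place of code of your own. Each camera call takes 0.05 s, during which the arm holds its last target. There are 200 camera calls.

### The job

Load the white chamber slide on the microscope stage: push it across to the spring clip, hold the clip's thumb tab down with one fingertip, and keep it down while the other fingertip pushes the slide in beneath the raised nose until its long side lies flat against the fence, with the middle of the slide over the objective. Then let the tab up so that the clip holds the slide, and draw the hand away. Only push the slide, never pick it up off the stage, and leave the dish, the cover-glass box and everything on the bench where they stand.

Things in the scene. Friction and masses are not known exactly. Their poses are not given: they have to be found in the camera images.
- microscope: white digital inverted microscope, fixed; place and yaw vary. Origin on the bench under the objective's axis; y points from the pillar to the operator's side, x crosswise, z up. Black flat stage plate 220 mm (x) by 260 mm (y), centred, top 165 mm above the bench. The tilted-back lamp pillar stands at y = -160 mm and beyond, 500 mm high. Only the clip and things up to 16 mm rise above the stage
- home (a point): point of the stage's top over the objective (bright ring in the glass insert at mid-stage), where the middle of the slide's underside belongs; axes as the microscope's. The fence, 13 mm from here on the -y side, is the +y face of two 5 mm high aluminium lugs, 8 to 30 mm to either side of the clip's middle line (x = 0)
- slide: white chamber slide, a flat rigid block 76 mm (its x) by 26 mm (its y) by 7 mm high, 25 to 45 g, two rows of four orange-pink wells, a blue strip at one end; lies loose on the stage on the clip's +y side. Origin at the centre of its underside, z up. Starts 3 to 35 mm clear of the nose, up to 20 mm off the clip's middle line, up to 0.3 rad askew
- clip (a joint): angle (rad) of the sprung steel rocker clip about its crosswise pin, which lies 28 mm from home on the -y side, 6.5 mm above the stage. 0 at rest: the slide jams against the nose. Grows as the tab is pressed down and the nose rises; from 0.24 the slide can pass, stop at 0.40, 0.22 when clamping the slide. Spring torque 0.06 + 0.2 x angle (N m), about 5 to 7 N on the tab; springs back
- tab (a point): middle of the top of the clip's thumb tab (16 mm wide, 19 mm long), 18 mm from the pin on the -y side; at rest 9.5 mm above the stage, sloping up to its free end 27 mm from the pin, 12 mm high. At 0.35 rad it is nearly level, 3 mm above the stage. Axes turn with the clip, at rest as the microscope's. Cheeks and foot (up to 11 mm high) begin 4 mm from the pin; under the tab is only the stage
- nose (a point): bottom of the clip's turned-down nose, 14 mm wide, 23 mm from the pin on the +y side (5 mm short of home); its front is 2 mm farther on. At rest it is 2 mm above the stage
- dish: small clear round culture dish with a pinkish lid, 36 mm across and 11 mm high, standing loose on the stage plate near its front; origin at the centre of its underside
- cover_box: small green box of cover glasses, 30 x 30 x 16 mm, loose on the stage plate near the pillar; origin at the centre of its underside
- slide_box: blue slide box, 100 x 165 x 35 mm, loose on the bench; origin at the centre of its underside
- oil_bottle: small white bottle, 24 mm across and 62 mm high, loose on the bench; origin at the centre of its underside
- film_carton: cream carton with blue squares, 110 x 110 x 105 mm, loose on the bench; origin at the centre of its underside
- tip_rack: yellow pipette tip rack, 120 x 82 x 56 mm, loose on the bench; origin at the centre of its underside
- slide_carton: small white carton, 70 x 45 x 18 mm, loose on the bench; origin at the centre of its underside
Mind the look-alikes: they are no part of the job. Leave any black or purple look-alike of the slide alone.

How it is judged (in metres and radians):
On the way, in this order (a step that is already met when the one before it is completed fails the run):
1. a finger holds the clip's tab down while the fingers push the slide in beneath the raised nose (value of joint clip above 0.235 rad and contact force between the fingers and clip above 0.5 N and contact force between the fingers and slide above 0.02 N and y of slide in the frame of microscope between 0.003 and 0.009 m), for 0.02 s.
2. the slide is home against the fence while the tab is still held down (value of joint clip above 0.235 rad and contact force between the fingers and clip above 0.5 N and y of slide in the frame of microscope between -0.003 and 0.0025 m and x of slide in the frame of microscope between -0.012 and 0.012 m and angle between the y axis of slide and the y axis of microscope, either way round below 0.08 rad), for 0.1 s.
At the end, for the whole second after the job is handed in: The slide lies flat on the stage, its long side against the fence (within 2.5 mm and 0.08 rad), its middle within 12 mm crosswise of the objective's axis, at rest; the clip is let up and its nose presses on the slide (clip angle 0.19 to 0.245 rad) (y of slide in the frame of microscope between -0.003 and 0.0025 m and x of slide in the frame of microscope between -0.012 and 0.012 m and angle between the y axis of slide and the y axis of microscope, either way round below 0.08 rad and z of slide in the frame of microscope between 0.163 and 0.1665 m and angle between slide's own z axis and vertical below 0.05 rad and z of nose in the frame of microscope between 0.17 and 0.174 m and value of joint clip between 0.19 and 0.245 rad and contact force between clip and slide above 1 N and linear speed of slide below 0.005 m/s); the robot touches nothing.
It fails at once if the slide is lifted or tipped off the stage (z of slide in the frame of microscope above 0.169 m or z of slide in the frame of microscope below 0.155 m or angle between slide's own z axis and vertical above 0.2 rad).
It fails at once if a bystander on the stage or on the bench is disturbed (distance of any of dish, cover_box, slide_box, oil_bottle, film_carton, tip_rack, slide_carton from where it was at the start of the episode above 0.01 m).
It also fails if it takes over 64 s, if anything falls off the work surface, if the arm or the gripper's body presses on something with over 40 N, if the wrist force passes 120 N, or if a joint passes its speed limit or range.

## Working session

There is one attempt and no reset: what is moved stays moved. The work goes in short steps, Python scripts to look and compute and a shell command to move; the robot and the scene stay as the last step left them, time stands still between calls to the robot, and variables do not carry over. Pictures are saved under pics/ and viewed, at most 10 in all, crops included, and the job is handed in when it is done.

```bash
ls; mkdir -p pics; python3 - <<'E'
from rig import manip
import cv2,numpy as np
s=manip.read_state();print({k:np.round(v,3) for k,v in s.items()});print(manip.tip_extent)
ims=[]
for c in("side","top","wrist"):
    p=manip.camera_params(c);print(c,p)
    im,d=manip.get_image(c);np.savez(f"{c}0.npz",im=im,d=d);ims.append(im)
    for l in("slide","clip","microscope"):
        print(c,l,[(round(r["confidence"],2),r["rect"]) for r in manip.cut_out(c,l)])
cv2.imwrite("pics/a.png",cv2.cvtColor(np.vstack([cv2.resize(np.hstack(ims[:2]),(800,300)),cv2.resize(np.hstack([ims[2],ims[2]*0]),(800,300))]),cv2.COLOR_RGB2BGR))
E
```

```text
pics
{'t': np.float64(0.0), 'joints': array([-1.378,  0.125,  1.652, -0.   ,  1.367, -0.083]), 'dq': array([ 0.001,  0.   ,  0.001, -0.   ,  0.002, -0.   ]), 'joint_torque': array([  0.   , -41.761, -35.993,   0.078,   0.049,  -0.   ]), 'eef_pos': array([ 176.878, -624.829,  230.363]), 'tool_rot': array([-0.001,  0.991,  0.137, -0.   ]), 'ft_force': array([0.57 , 0.447, 0.114]), 'torque': array([ 0.005, -0.016,  0.026]), 'grip_force': np.float64(0.0), 'gripper_width': np.float64(95.107)}
17.0
side {'vfov': 54.69788329829374, 'cx': 279.2976925859943, 'cy': 212.2767839445432, 'position': array([ 101.55273094, -606.64530015,  960.85473338]), 'rotation': array([ 0.88639833,  0.33635291, -0.11251903, -0.29749652])}
side slide [(0.67, [261.8, 176.7, 23.1, 12.2]), (0.61, [190.9, 223.2, 27.7, 14.3])]
side clip [(0.64, [280.3, 190.5, 9.8, 10.9]), (0.6, [276.2, 152.7, 9.5, 12.0])]
side microscope []
top {'vfov': 42.594491792824854, 'cx': 282.58687739112304, 'cy': 215.40134745536633, 'position': array([ 327.62718107,  -28.05717872, 1600.25675415]), 'rotation': array([ 0.7100588 ,  0.05586502, -0.05769101, -0.69954796])}
top slide [(0.78, [254.6, 147.6, 8.5, 25.6]), (0.53, [208.8, 277.2, 24.5, 14.6])]
top clip [(0.63, [266.7, 210.4, 19.6, 8.0])]
top microscope [(0.74, [215.3, 163.1, 213.8, 102.3]), (0.69, [100.4, 179.3, 51.4, 45.9])]
wrist {'vfov': 65.4516345844191, 'cx': 281.7204003387135, 'cy': 208.3439392187058, 'mount': array([[-3.33035392e-04,  9.62858287e-01,  2.70007052e-01,
         7.73746433e+01],
       [ 9.99999944e-01,  3.23255973e-04,  8.06856026e-05,
        -9.57256668e-01],
       [-9.59259127e-06,  2.70007064e-01, -9.62858341e-01,
        -1.53389716e+02],
       [ 0.00000000e+00,  0.00000000e+00,  0.00000000e+00,
         1.00000000e+00]])}
wrist slide []
wrist clip []
wrist microscope []
```

View pics/a.png

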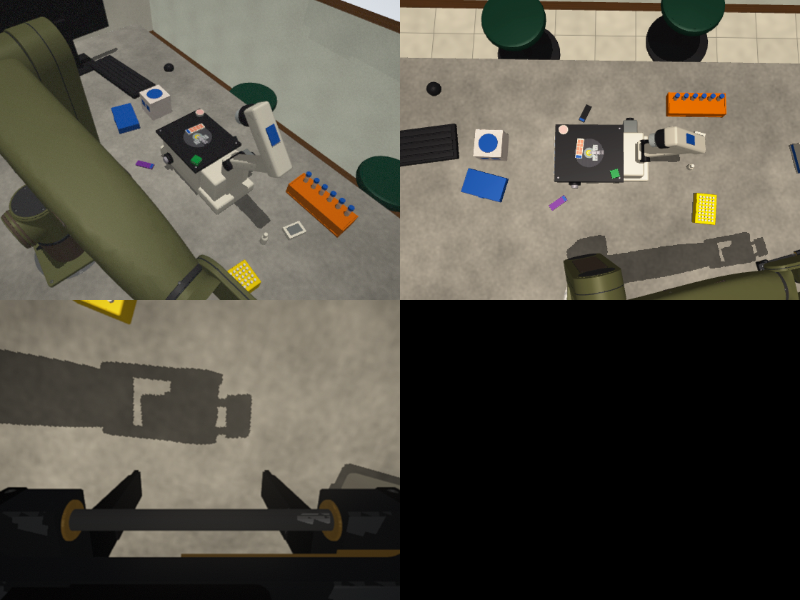

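```bash
cat > h.py <<'E'
import numpy as np
from scipy.spatial.transform import Rotation as R
from rig import manip
def q(w): return R.from_quat([w[1],w[2],w[3],w[0]])
def pose(cam,st=None):
    p=manip.camera_params(cam)
    if "mount" in p:
        T=q(st["tool_rot"]).as_matrix(); M=p["mount"]
        return p,T@M[:3,:3],T@M[:3,3]+st["eef_pos"]
    return p,q(p["rotation"]).as_matrix(),p["position"]
def ray(cam,u,v,st=None):
    p,Rm,t=pose(cam,st); f=210/np.tan(np.radians(p["vfov"]/2))
    u=np.asarray(u,float);v=np.asarray(v,float)
    d=np.stack([(u-p["cx"])/f,-(v-p["cy"])/f,-np.ones_like(u)],-1)
    return d@Rm.T,t
def dep(cam,u,v,d,st=None):
    r,t=ray(cam,u,v,st); return t+r*np.asarray(d)[...,None]
def plane(cam,u,v,z,st=None):
    r,t=ray(cam,u,v,st); return t+r*((z-t[2])/r[...,2])[...,None]
def proj(cam,P,st=None):
    p,Rm,t=pose(cam,st); f=210/np.tan(np.radians(p["vfov"]/2))
    c=(np.asarray(P)-t)@Rm; return np.stack([p["cx"]+f*c[...,0]/-c[...,2],p["cy"]-f*c[...,1]/-c[...,2]],-1)
E
python3 - <<'E'
from h import *
import cv2
print({c:manip.camera_params(c).keys() for c in("top","wrist")})
f=np.load("top0.npz");im,d=f["im"],f["d"]
v,u=np.mgrid[0:420,0:560];P=dep("top",u,v,d)
m=(abs(P[...,2]-165)<12)&(d>0)&(u>200)&(u<330)&(v>140)&(v<280)
n,l,s,_=cv2.connectedComponentsWithStats(m.astype(np.uint8));k=1+s[1:,4].argmax();m=l==k
print(s[k],np.median(P[m][:,2]))
r=cv2.minAreaRect(P[m][:,:2].astype(np.float32));print("stage",r)
for (a,b) in [(259,160),(276,214),(259,150),(259,171)]: print(P[b,a].round(1))
z=im[150:270,205:325];cv2.imwrite("pics/b.png",cv2.cvtColor(cv2.resize(z,(600,600),interpolation=cv2.INTER_CUBIC),cv2.COLOR_RGB2BGR))
E
```

```text
{'top': dict_keys(['vfov', 'cx', 'cy', 'position', 'rotation']), 'wrist': dict_keys(['vfov', 'cx', 'cy', 'mount'])}
[ 216  174  114   81 7915] 165.78840732873573
stage ((565.4727172851562, -3.8641510009765625), (220.6809539794922, 307.0726623535156), 0.8263611197471619)
[754.5  43.8  12.4]
[562.4 -12.3 174.6]
[785.5  44.4  13.5]
[720.3  43.1  11.7]
```

View pics/b.png

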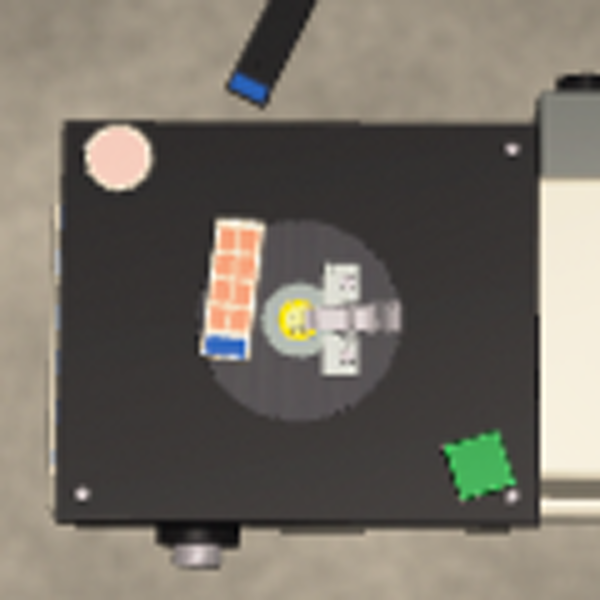

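```bash
cat >> h.py <<'E'
def rel(st,P,yaw=None):
    """shift in tool axes (fractions of 50mm) from current TCP to P"""
    return ((np.asarray(P)-st["eef_pos"])@q(st["tool_rot"]).as_matrix()/50).round(3)
def toolyaw(st):
    T=q(st["tool_rot"]).as_matrix(); return np.arctan2(T[1,0],T[0,0])
E
python3 - <<'E'
from h import *
c=lambda x,y,z:plane("top",205+np.array(x)/5,150+np.array(y)/5,z)
print("stage corners",c([64,540,540,56],[121,126,525,522],165).round(1))
print("home",c(298,318,165),"lugs/clip tab end",c(400,318,177))
print("slide",c([217,265,249,201],[218,224,358,355],172).round(1))
print("dish",c(118,157,176),"box",c(480,465,181))
s=manip.read_state();print(toolyaw(s),rel(s,[330,-50,330]),rel(s,[490,-10,310]))
E
```

```text
stage corners [[ 671.7  148.6  165. ]
 [ 672.9 -111.5  165. ]
 [ 454.6 -112.8  165. ]
 [ 452.4  145.4  165. ]]
home [564.58554039  18.57131643 165.        ] lugs/clip tab end [563.43645424 -36.43782145 177.        ]
slide [[617.5  63.2 172. ]
 [614.6  37.2 172. ]
 [541.3  44.2 172. ]
 [542.5  69.9 172. ]]
dish [649.55862668 117.33534915 176.        ] box [484.53423615 -79.86447652 181.        ]
0.27578168935677133 [  6.079 -10.24   -1.966] [  9.376 -10.138  -1.566]
```

```bash
python3 -m handwheel '[{"turn":[0,0,0.067],"linear":[0,0,-0.8],"gripper":0},{"turn":[0,0,0.067],"linear":[0,0,-0.8],"gripper":0},{"turn":[0,0,0],"linear":[0.2,-0.9,0],"gripper":0},{"turn":[0,0,0],"linear":[0.2,-0.9,0],"gripper":0},{"turn":[0,0,0],"linear":[0.2,-0.9,0],"gripper":0},{"turn":[0,0,0],"linear":[0.2,-0.9,0],"gripper":0},{"turn":[0,0,0],"linear":[0.2,-0.9,0],"gripper":0},{"turn":[0,0,0],"linear":[0.2,-0.9,0],"gripper":0},{"turn":[0,0,0],"linear":[0.2,-0.9,0],"gripper":0},{"turn":[0,0,0],"linear":[0.2,-0.9,0],"gripper":0},{"turn":[0,0,0],"linear":[0.2,-0.9,0],"gripper":0},{"turn":[0,0,0],"linear":[0.2,-0.9,0],"gripper":0}]'; python3 - <<'E'
from h import *
s=manip.read_state();print(s["t"],toolyaw(s),s["eef_pos"],rel(s,[495,20,310]))
E
```

```text
t: 1.8
eef_pos: [273.3, -173.0, 311.9]
tool_rot: [0.0, 1.0, 0.003, 0.001]
ft_force: [1.7, -0.4, -0.0]
gripper_width: 95.2
grip_force: 0.0
1.8 0.006447756870233547 [ 273.2827807  -173.02212288  311.86112515] [ 4.459 -3.832  0.04 ]
```

```bash
python3 -m handwheel '[{"turn":[0,0,0],"linear":[0.2,-0.85,0],"gripper":0},{"turn":[0,0,0],"linear":[0.2,-0.85,0],"gripper":0},{"turn":[0,0,0],"linear":[0.5,-0.8,0],"gripper":0},{"turn":[0,0,0],"linear":[0.5,-0.8,0],"gripper":0},{"turn":[0,0,0],"linear":[0.8,-0.5,0],"gripper":0},{"turn":[0,0,0],"linear":[0.8,0,0],"gripper":0},{"turn":[0,0,0],"linear":[0.8,0,0],"gripper":0},{"turn":[0,0,0],"linear":[0.6,0,0],"gripper":0},{"turn":[0,0,0],"linear":[0,0,0],"gripper":0},{"turn":[0,0,0],"linear":[0,0,0],"gripper":0}]'; python3 - <<'E'
from h import *
import cv2
s=manip.read_state();im,d=manip.get_image("wrist");np.savez("w1.npz",im=im,d=d,eef_pos=s["eef_pos"],tool_rot=s["tool_rot"])
print(s["t"],toolyaw(s),s["eef_pos"])
for l in("slide","clip"):
    for r in manip.cut_out("wrist",l): print(l,r["confidence"],r["rect"],cv2.minAreaRect(plane("wrist",*np.nonzero(r["mask"])[::-1],172,s)[:,:2].astype(np.float32)))
cv2.imwrite("pics/c.png",cv2.cvtColor(cv2.resize(im,(800,600),interpolation=cv2.INTER_CUBIC),cv2.COLOR_RGB2BGR))
E
```

```text
t: 2.8
eef_pos: [491.8, 17.1, 311.2]
tool_rot: [-0.0, 1.0, 0.004, -0.001]
ft_force: [0.2, -0.5, 0.5]
gripper_width: 95.0
grip_force: 0.0
2.8 0.007916696905119966 [491.81489901  17.07516735 311.2475979 ]
slide 0.83 [219.3, 51.5, 37.6, 96.9] ((581.5250244140625, 59.403053283691406), (27.22036361694336, 75.8004379272461), 84.6565933227539)
clip 0.85 [278.5, 109.9, 63.5, 20.0] ((566.4586181640625, -6.01361083984375), (15.838521957397461, 54.60060501098633), 0.43448150157928467)
```

View pics/c.png

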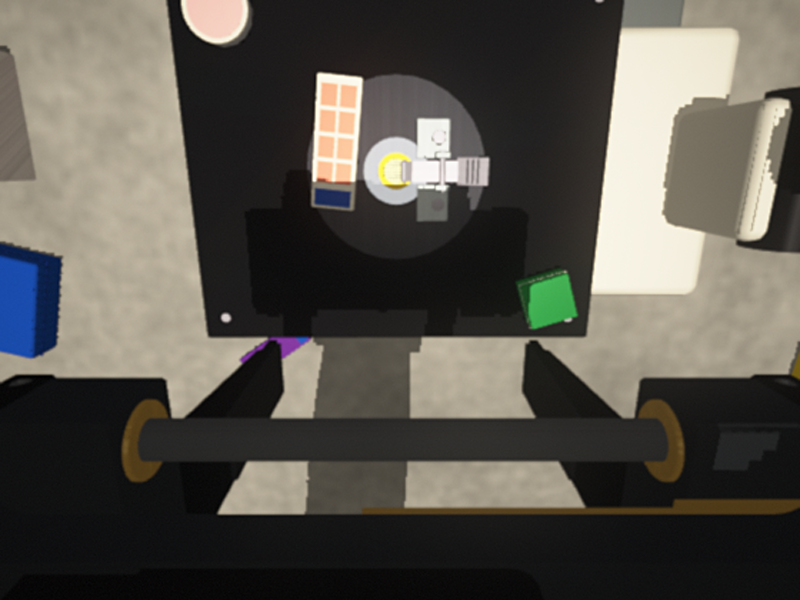

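```bash
python3 - <<'E'
from h import *
f=np.load("w1.npz");s={k:f[k] for k in("eef_pos","tool_rot")}
c=lambda x,y,z:plane("wrist",np.array(x)*.7,np.array(y)*.7,z,s).round(1)
print("ring",c(396,171,165))
print("stage edge L/R at rows 171",c([190,603],[171,171],165),"front corners",c([209,586],[336,336],165))
print("lug front edges top z170",c([417,417,417,417],[119,156,187,220],170))
print("clip tab end z177",c([488,488],[158,185],177),"nose",c([401,401],[161,181],171))
print("slide",c([317,362,354,311],[73,77,210,206],172))
d=f["d"];v,u=np.mgrid[0:420,0:560];P=dep("wrist",u,v,d,s)
print("z stage",P[100,170],P[160,280],"slide",P[100,235])
E
```

```text
ring [566.1  22.9 165. ]
stage edge L/R at rows 171 [[ 565.1  150.5  165. ]
 [ 567.  -105.2  165. ]] front corners [[ 456.4  150.2  165. ]
 [ 458.4 -107.1  165. ]]
lug front edges top z170 [[595.9  10.6 170. ]
 [575.   10.2 170. ]
 [556.7   9.9 170. ]
 [536.6   9.6 170. ]]
clip tab end z177 [[574.  -31.5 177. ]
 [558.5 -32.4 177. ]] nose [[572.   19.9 171. ]
 [560.3  19.8 171. ]]
slide [[620.   68.3 172. ]
 [618.1  42.6 172. ]
 [542.7  48.7 172. ]
 [544.9  75.2 172. ]]
z stage [581.89371841 116.21879692 165.46136926] [530.69672889  20.23874912 166.35157332] slide [582.02949527  58.78811526 172.08309364]
```

```bash
python3 -m handwheel '[{"turn":[0,0,-0.0738],"linear":[0,0,0],"gripper":0},{"turn":[0,0,-0.0738],"linear":[0,0,0],"gripper":0},{"turn":[0,0,-0.0738],"linear":[0,0,0],"gripper":0},{"turn":[0,0,-0.0738],"linear":[0,0,0],"gripper":0},{"turn":[0,0,-0.0738],"linear":[0,0,0],"gripper":0},{"turn":[0,0,-0.0738],"linear":[0,0,0],"gripper":0},{"turn":[0,0,-0.0738],"linear":[0,0,0],"gripper":0},{"turn":[0,0,-0.0738],"linear":[0,0,0],"gripper":0},{"turn":[0,0,-0.0738],"linear":[0,0,0],"gripper":0},{"turn":[0,0,-0.0738],"linear":[0,0,0],"gripper":0},{"turn":[0,0,0],"linear":[0.49,0.85,0],"gripper":0},{"turn":[0,0,0],"linear":[0.49,0.85,0],"gripper":0}]'; python3 -m handwheel '[{"turn":[0,0,0],"linear":[0,0,0.6],"gripper":0},{"turn":[0,0,0],"linear":[0,0,0.6],"gripper":0},{"turn":[0,0,0],"linear":[0,0,0.6],"gripper":0},{"turn":[0,0,0],"linear":[0,0,0],"gripper":0},{"turn":[0,0,0],"linear":[0,0,0],"gripper":0}]'
python3 - <<'E'
from h import *
import cv2
s=manip.read_state();im,d=manip.get_image("wrist");np.savez("w2.npz",im=im,d=d,eef_pos=s["eef_pos"],tool_rot=s["tool_rot"])
print(s["t"],toolyaw(s),s["eef_pos"],rel(s,[581.5,58.7,185]))
for l in("slide","clip"):
    for r in manip.cut_out("wrist",l): print(l,r["confidence"],r["rect"],cv2.minAreaRect(plane("wrist",*np.nonzero(r["mask"])[::-1],172,s)[:,:2].astype(np.float32)))
cv2.imwrite("pics/d.png",cv2.cvtColor(cv2.resize(im,(800,600),interpolation=cv2.INTER_CUBIC),cv2.COLOR_RGB2BGR))
E
```

```text
t: 4.15
eef_pos: [580.6, 58.5, 313.2]
tool_rot: [0.001, 0.738, 0.675, 0.001]
ft_force: [-0.3, -2.0, 0.9]
gripper_width: 95.1
grip_force: 0.0
t: 4.65
eef_pos: [580.4, 58.3, 222.5]
tool_rot: [0.0, 0.737, 0.676, 0.0]
ft_force: [0.6, -0.5, 0.4]
gripper_width: 95.2
grip_force: 0.0
4.65 1.4835235643316584 [580.39378522  58.319441   222.45960249] [0.009 0.021 0.749]
slide 0.87 [422.0, 163.3, 51.9, 39.5] ((686.7202758789062, 86.58202362060547), (15.272035598754883, 37.75907897949219), 65.9483413696289)
slide 0.81 [61.6, 80.5, 37.8, 25.9] ((467.86566162109375, 154.93807983398438), (15.049578666687012, 17.877105712890625), 36.824440002441406)
slide 0.61 [226.3, 216.6, 116.7, 39.1] ((581.411865234375, 59.9398193359375), (28.217647552490234, 75.87096405029297), 84.95700073242188)
clip 0.81 [255.0, 288.4, 28.7, 65.6] ((567.0474243164062, -5.919595718383789), (55.81888198852539, 16.6411075592041), 87.69487762451172)
```

View pics/d.png

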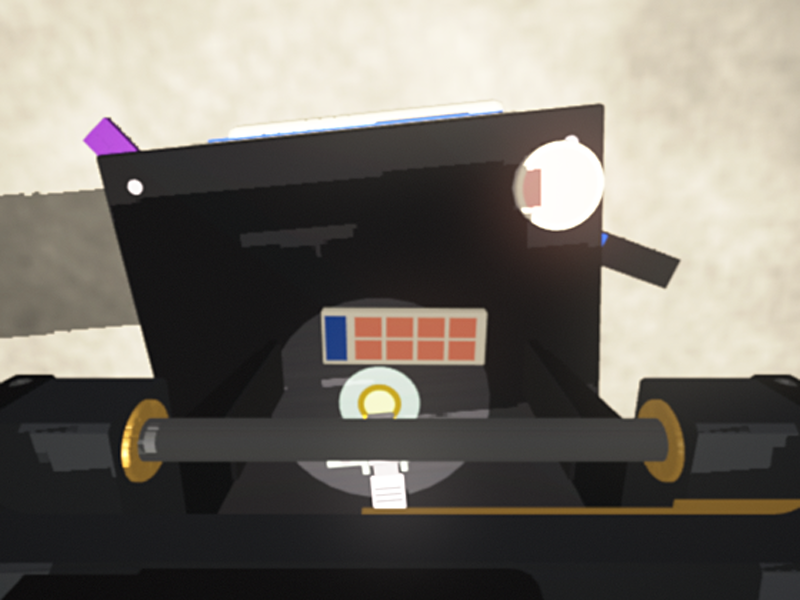

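```bash
python3 -m handwheel '[{"turn":[0,0,0],"linear":[0.01,0.02,0.25],"gripper":0},{"turn":[0,0,0],"linear":[0,0,0.25],"gripper":0},{"turn":[0,0,0],"linear":[0,0,0.24],"gripper":0},{"turn":[0,0,0],"linear":[0,0,0],"gripper":0},{"turn":[0,0,0],"linear":[0,0,0],"gripper":0}]' 3;  python3 -m handwheel '[{"turn":[0,0,0],"linear":[0,0,0],"gripper":30},{"turn":[0,0,0],"linear":[0,0,0],"gripper":45},{"turn":[0,0,0],"linear":[0,0,0],"gripper":60},{"turn":[0,0,0],"linear":[0,0,0],"gripper":60},{"turn":[0,0,0],"linear":[0,0,0],"gripper":60},{"turn":[0,0,0],"linear":[0,0,0],"gripper":60}]' 3
```

```text
t: 5.3
eef_pos: [581.4, 58.9, 183.5]
tool_rot: [-0.001, 0.737, 0.676, -0.001]
ft_force: [0.2, 0.3, -0.4]
gripper_width: 95.0
grip_force: 0.0
t: 5.9
eef_pos: [581.9, 58.9, 184.7]
tool_rot: [0.0, 0.737, 0.676, -0.0]
ft_force: [-0.3, -0.1, 0.5]
gripper_width: 76.0
grip_force: 3.0
```

```bash
python3 -m handwheel '[{"turn":[0,0,0],"linear":[-0.065,-0.045,0],"gripper":60},{"turn":[0,0,0],"linear":[-0.065,-0.045,0],"gripper":60},{"turn":[0,0,0],"linear":[-0.065,-0.045,0],"gripper":60},{"turn":[0,0,0],"linear":[-0.065,-0.045,0],"gripper":60},{"turn":[0,0,0],"linear":[-0.065,-0.045,0],"gripper":60},{"turn":[0,0,0],"linear":[-0.065,-0.048,0],"gripper":60},{"turn":[0,0,-0.024],"linear":[0,0,0],"gripper":60},{"turn":[0,0,-0.024],"linear":[0,0,0],"gripper":60},{"turn":[0,0,0],"linear":[0,0,0],"gripper":60},{"turn":[0,0,0],"linear":[0,0,0],"gripper":30},{"turn":[0,0,0],"linear":[0,0,0],"gripper":0},{"turn":[0,0,0],"linear":[0,0,0],"gripper":0}]' 3;  python3 -m handwheel '[{"turn":[0,0,0],"linear":[0,0,-0.25],"gripper":0},{"turn":[0,0,0],"linear":[0,0,-0.6],"gripper":0},{"turn":[0,0,0],"linear":[0,0,-0.6],"gripper":0},{"turn":[0,0,0],"linear":[0,0,-0.6],"gripper":0},{"turn":[0,0,0],"linear":[0,0,0],"gripper":0}]'
python3 - <<'E'
from h import *
s=manip.read_state();print(toolyaw(s),rel(s,[566.3-70,22.7,290]))
E
```

```text
t: 7.1
eef_pos: [566.7, 40.6, 184.8]
tool_rot: [0.0, 0.704, 0.71, 0.0]
ft_force: [0.0, -0.5, 0.3]
gripper_width: 93.3
grip_force: 0.0
t: 7.6
eef_pos: [569.1, 40.7, 294.3]
tool_rot: [0.004, 0.704, 0.71, 0.004]
ft_force: [0.9, 0.2, -0.5]
gripper_width: 94.9
grip_force: 0.0
1.579742658673162 [-0.346 -1.461  0.07 ]
```

```bash
python3 -m handwheel '[{"turn":[0,0,0.0714],"linear":[0,0,0],"gripper":0},{"turn":[0,0,0.0714],"linear":[0,0,0],"gripper":0},{"turn":[0,0,0.0714],"linear":[0,0,0],"gripper":0},{"turn":[0,0,0.0714],"linear":[0,0,0],"gripper":0},{"turn":[0,0,0.0714],"linear":[0,0,0],"gripper":0},{"turn":[0,0,0.0714],"linear":[0,0,0],"gripper":0},{"turn":[0,0,0.0714],"linear":[0,0,0],"gripper":0},{"turn":[0,0,0.0714],"linear":[0,0,0],"gripper":0},{"turn":[0,0,0.0714],"linear":[0,0,0],"gripper":0},{"turn":[0,0,0.0714],"linear":[0,0,0],"gripper":0},{"turn":[0,0,0.0714],"linear":[0,0,0],"gripper":0}]';  python3 -m handwheel '[{"turn":[0,0,0],"linear":[-0.7,0.1,0.2],"gripper":0},{"turn":[0,0,0],"linear":[-0.7,0.1,0.2],"gripper":0},{"turn":[0,0,0],"linear":[0,0,0.2],"gripper":0},{"turn":[0,0,0],"linear":[0,0,0],"gripper":0},{"turn":[0,0,0],"linear":[0,0,0],"gripper":0}]'
python3 - <<'E'
from h import *
import cv2
s=manip.read_state();im,d=manip.get_image("wrist");np.savez("w3.npz",im=im,d=d,eef_pos=s["eef_pos"],tool_rot=s["tool_rot"])
print(s["t"],toolyaw(s),s["eef_pos"],q(s["tool_rot"]).as_matrix()[:,2])
for l in("slide","clip"):
    for r in manip.cut_out("wrist",l): print(l,r["confidence"],r["rect"],cv2.minAreaRect(plane("wrist",*np.nonzero(r["mask"])[::-1],172,s)[:,:2].astype(np.float32)))
cv2.imwrite("pics/e.png",cv2.cvtColor(cv2.resize(im[:300],(800,428),interpolation=cv2.INTER_CUBIC),cv2.COLOR_RGB2BGR))
E
```

```text
t: 8.7
eef_pos: [566.4, 40.7, 286.8]
tool_rot: [-0.0, 1.0, 0.001, -0.0]
ft_force: [0.1, 0.3, -0.5]
gripper_width: 95.0
grip_force: 0.0
t: 9.2
eef_pos: [497.4, 30.1, 257.5]
tool_rot: [-0.0, 1.0, 0.004, 0.0]
ft_force: [-0.2, -0.1, -0.1]
gripper_width: 95.1
grip_force: 0.0
9.2 0.008969859639802468 [497.4029443   30.06162271 257.45441357] [ 5.51714368e-04  5.96157583e-05 -9.99999846e-01]
slide 0.73 [251.9, 71.7, 37.2, 112.4] ((567.1197509765625, 40.68154525756836), (75.69416809082031, 26.474313735961914), 0.4711456596851349)
```

View pics/e.png

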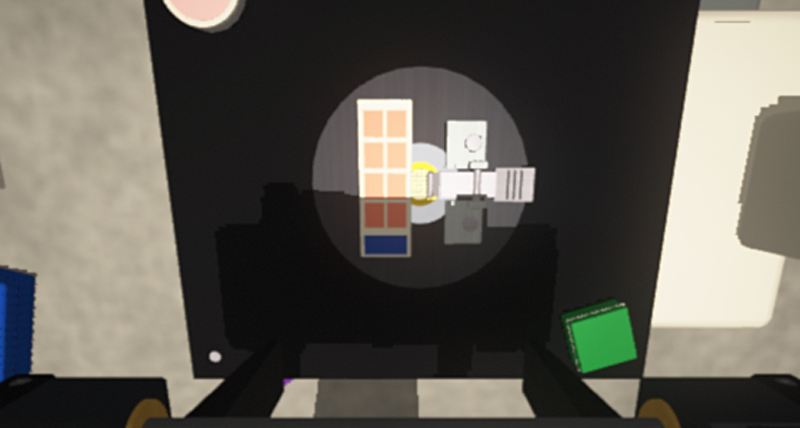

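```bash
python3 - <<'E'
from h import *
f=np.load("w3.npz");s={k:f[k] for k in("eef_pos","tool_rot")}
c=lambda x,y,z:plane("wrist",np.array(x)*.7,np.array(y)*.7,z,s).round(1)
print("lug front edges z170",c([446,446,445,445],[121,162,206,244],170))
print("tab end z177",c([535,535],[168,201],177),"nose bottom front/top",c([428,428],[172,200],171),"slide edges",c([358,411,411,361],[99,99,257,257],172))
d=f["d"];v,u=np.mgrid[0:420,0:560];P=dep("wrist",u,v,d,s)
print(P[129,364],P[129,350],P[100,270],P[80,200], P[129,350:376,1:].round(1).tolist())
# finger tips at open: project
T=q(s["tool_rot"]).as_matrix()
print((proj("wrist",s["eef_pos"]+np.array([[10,47.5,17],[10,-47.5,17]])@T.T,s)/.7).round(1))
E
```

```text
lug front edges z170 [[596.   11.1 170. ]
 [577.   10.5 170. ]
 [555.5  10.2 170. ]
 [536.1   9.6 170. ]]
tab end z177 [[574.5 -32.  177. ]
 [558.8 -33.3 177. ]] nose bottom front/top [[572.1  19.3 171. ]
 [558.5  19.  171. ]] slide edges [[605.3  53.4 172. ]
 [605.5  28.2 172. ]
 [529.5  27.2 172. ]
 [529.2  53.1 172. ]]
[566.74352147 -25.52055707 176.18008871] [566.52551908 -16.56781332 172.12999865] [585.65459614  40.27157681 171.23374962] [598.77351734  89.44928551 166.30369546] [[-16.6, 172.1], [-17.0, 173.3], [-17.5, 174.5], [-18.4, 173.7], [-19.0, 174.2], [-19.4, 175.4], [-20.1, 175.3], [-21.1, 174.2], [-21.8, 174.2], [-22.3, 175.2], [-23.1, 174.8], [-23.4, 176.4], [-24.5, 174.8], [-25.1, 174.8], [-25.5, 176.2], [-26.2, 176.3], [-26.8, 176.8], [-27.5, 176.7], [-28.1, 176.9], [-28.9, 176.5], [-29.8, 175.9], [-30.2, 177.1], [-30.9, 176.9], [-35.0, 164.3], [-35.3, 166.0], [-36.1, 165.9]]
[[527.4 345.2]
 [284.  345.3]]
```

```bash
python3 -m handwheel '[{"turn":[0,0,0],"linear":[0.7,0,0],"gripper":0},{"turn":[0,0,0],"linear":[0.68,0,0],"gripper":0},{"turn":[0,0,0],"linear":[0,0,0.5],"gripper":0},{"turn":[0,0,0],"linear":[0,0,0.5],"gripper":0},{"turn":[0,0,0],"linear":[0,0,0.14],"gripper":0},{"turn":[0,0,0],"linear":[0,0,0],"gripper":0},{"turn":[0,0,0],"linear":[0,0,0],"gripper":0}]'; python3 - <<'E'
from h import *
import cv2
a=[];
s=manip.read_state();im,d=manip.get_image("wrist");np.savez("w4.npz",im=im,d=d,eef_pos=s["eef_pos"],tool_rot=s["tool_rot"])
print(s["t"],toolyaw(s),s["eef_pos"],s["ft_force"])
im2,_=manip.get_image("side")
cv2.imwrite("pics/f.png",cv2.cvtColor(np.hstack([cv2.resize(im[150:420,140:420],(400,386)),cv2.resize(im2[130:250,200:324],(400,386),interpolation=cv2.INTER_CUBIC)]),cv2.COLOR_RGB2BGR))
E
```

```text
t: 10.05
eef_pos: [566.5, 30.7, 201.5]
tool_rot: [0.0, 1.0, 0.005, 0.001]
ft_force: [0.6, 0.4, 0.2]
gripper_width: 95.1
grip_force: 0.0
10.05 0.009061548892234381 [566.5371713   30.66726722 201.48654958] [0.58553461 0.43987018 0.16096013]
```

View pics/f.png

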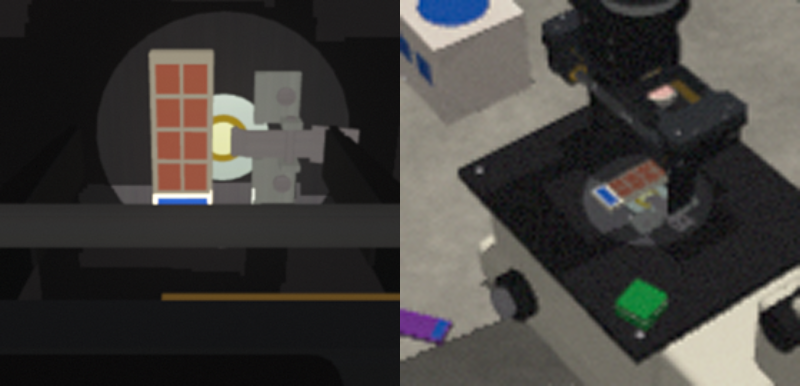

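```bash
for i in 1; do python3 -m handwheel '[{"turn":[0,0,0],"linear":[0,0,0.05],"gripper":0},{"turn":[0,0,0],"linear":[0,0,0.05],"gripper":0},{"turn":[0,0,0],"linear":[0,0,0.04],"gripper":0},{"turn":[0,0,0],"linear":[0,0,0],"gripper":0}]' 3; python3 -m handwheel '[{"turn":[0,0,0],"linear":[0,0,0.04],"gripper":0},{"turn":[0,0,0],"linear":[0,0,0.04],"gripper":0},{"turn":[0,0,0],"linear":[0,0,0.04],"gripper":0},{"turn":[0,0,0],"linear":[0,0,0.04],"gripper":0},{"turn":[0,0,0],"linear":[0,0,0],"gripper":0},{"turn":[0,0,0],"linear":[0,0,0],"gripper":0}]'; done; python3 - <<'E'
from h import *
import cv2
F=[];Z=[]
for i in range(5):
    im,d=manip.get_image("wrist"); s=manip.read_state();F.append(s["ft_force"]);Z.append(np.r_[s["eef_pos"],s["torque"]])
print(np.mean(F,0),np.mean(Z,0).round(2))
np.savez("w5.npz",im=im,d=d,eef_pos=s["eef_pos"],tool_rot=s["tool_rot"])
E
```

```text
t: 10.55
eef_pos: [565.5, 30.6, 192.7]
tool_rot: [-0.0, 1.0, 0.004, -0.0]
ft_force: [-0.2, 0.1, 0.4]
gripper_width: 95.1
grip_force: 0.0
t: 11.15
eef_pos: [566.0, 30.5, 187.1]
tool_rot: [0.0, 1.0, 0.004, 0.0]
ft_force: [-4.4, 0.3, 7.5]
gripper_width: 95.0
grip_force: 4.0
[-3.8364788   0.27943149  7.90929704] [ 5.6599e+02  3.0520e+01  1.8709e+02 -2.8000e-01  7.4000e-01 -2.0000e-01]
```

```bash
python3 - <<'E'
from h import *
import cv2
ims=[]
for n in("w3","w4","w5"):
    f=np.load(n+".npz");s={k:f[k] for k in("eef_pos","tool_rot")};d=f["d"]
    v,u=np.mgrid[0:420,0:560];P=dep("wrist",u,v,d,s)
    ok=(d>0)&(abs(P[...,0]-567)<4)
    row=[]
    for y in range(22,-36,-3):
        m=ok&(abs(P[...,1]-y)<1.5)&(P[...,2]<185)&(P[...,2]>155); row.append((y,round(float(np.median(P[m][:,2])),1) if m.sum()>2 else None))
    m=(d>0)&(abs(P[...,0]-590)<8)&(abs(P[...,1]-3)<4); m2=(d>0)&(abs(P[...,0]-580)<15)&(abs(P[...,1]-40)<8)&(P[...,2]<185)
    print(n,"lug",np.median(P[m][:,2]),"slide",np.median(P[m2][:,2]),row)
    ims.append(f["im"][170:300,200:420])
cv2.imwrite("pics/g.png",cv2.cvtColor(cv2.resize(ims[2],(800,473),interpolation=cv2.INTER_CUBIC),cv2.COLOR_RGB2BGR))
E
```

```text
w3 lug 168.4361963873449 slide 172.47383867627372 [(22, 166.0), (19, 171.2), (16, 171.2), (13, 172.5), (10, 172.7), (7, 172.6), (4, 172.5), (1, 172.7), (-2, 172.8), (-5, 173.7), (-8, 172.4), (-11, 172.4), (-14, 172.7), (-17, 173.5), (-20, 174.4), (-23, 175.3), (-26, 176.1), (-29, 176.8), (-32, 177.0), (-35, 165.4)]
w4 lug 299.43721430011715 slide 172.3420464679103 [(22, 165.9), (19, 170.7), (16, 171.0), (13, 172.2), (10, 172.2), (7, 172.1), (4, 172.2), (1, 172.4), (-2, 172.5), (-5, 173.8), (-8, 172.4), (-11, 172.5), (-14, 172.6), (-17, 173.1), (-20, 173.1), (-23, None), (-26, None), (-29, 177.0), (-32, 176.8), (-35, 165.4)]
w5 lug 284.7411135952781 slide 172.37646211831702 [(22, 165.8), (19, 176.4), (16, 176.2), (13, 176.5), (10, 176.0), (7, 175.2), (4, 174.4), (1, 173.7), (-2, 173.0), (-5, 173.6), (-8, 171.6), (-11, 170.7), (-14, 170.5), (-17, 177.3), (-20, None), (-23, None), (-26, None), (-29, 170.7), (-32, 170.4), (-35, 165.2)]
```

View pics/g.png

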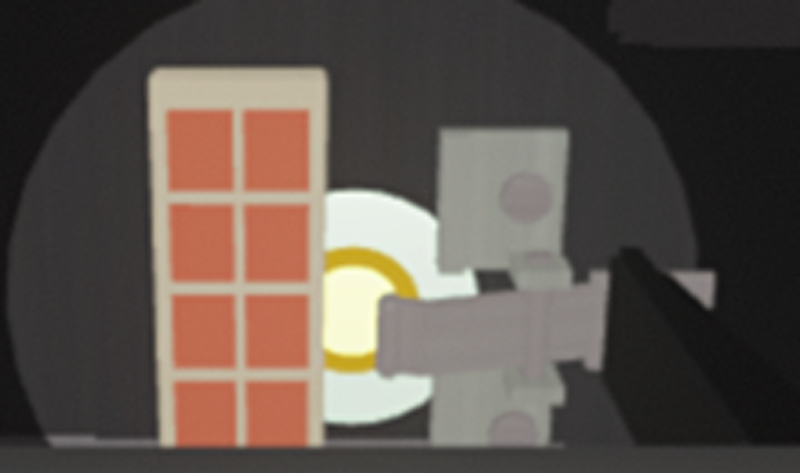

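```bash
cat > ck.py <<'E'
from h import *
F=[];Z=[]
s=manip.read_state();im,d=manip.get_image("wrist");v,u=np.mgrid[0:420,0:560];P=dep("wrist",u,v,d,s)
np.savez("last.npz",im=im,d=d,eef_pos=s["eef_pos"],tool_rot=s["tool_rot"])
ok=(d>0)&(abs(P[...,0]-567)<4)&(P[...,2]<185)&(P[...,2]>155)
a=ok&(abs(P[...,1]-4)<8);b=ok&(abs(P[...,1]+32)<1.5)
print(s["t"],s["eef_pos"].round(1),s["ft_force"].round(1),s["gripper_width"],"phi",np.polyfit(P[a][:,1],P[a][:,2],1)[0]+.02,"tabend",np.median(P[b][:,2]) if b.sum() else None)
for r in manip.cut_out("wrist","slide"):
    m=r["mask"]; Q=plane("wrist",*np.nonzero(m)[::-1],172,s)
    k=(Q[:,0]>575)
    if k.sum()>300:
        # long-edge positions by x bins
        e=[(Q[(abs(Q[:,0]-x)<1.5),1]) for x in range(578,604,5)]
        print(round(r["confidence"],2),"y edges",[(round(t.min(),1),round(t.max(),1)) for t in e if len(t)],"xmax",Q[:,0].max().round(1))
E
python3 -m handwheel '[{"turn":[0,0,0],"linear":[0,0,0.025],"gripper":0},{"turn":[0,0,0],"linear":[0,0,0.025],"gripper":0},{"turn":[0,0,0],"linear":[0,0,0],"gripper":0},{"turn":[0,0,0],"linear":[0,0,0],"gripper":0}]'; python3 ck.py
```

```text
t: 11.8
eef_pos: [566.2, 30.7, 185.5]
tool_rot: [0.0, 1.0, 0.004, 0.001]
ft_force: [-5.7, 1.3, 12.1]
gripper_width: 94.9
grip_force: 5.6
11.8 [566.2  30.7 185.5] [-5.7  1.3 12.1] 94.8728973964474 phi 0.15380289733893865 tabend 165.8993025527974
0.9 y edges [] xmax 693.8
0.75 y edges [(np.float64(28.1), np.float64(53.8)), (np.float64(28.1), np.float64(53.6)), (np.float64(28.2), np.float64(53.5)), (np.float64(28.3), np.float64(53.9)), (np.float64(28.3), np.float64(53.8)), (np.float64(28.4), np.float64(53.7))] xmax 606.8
```

```bash
sed -i 's/abs(P\[...,1\]-4)<8/abs(P[...,1]-4)<6/; s/abs(P\[...,1\]+32)<1.5/abs(P[...,1]+31)<1.5/' ck.py; python3 ck.py; python3 - <<'E'
from h import *
f=np.load("last.npz");s={k:f[k] for k in("eef_pos","tool_rot")};d=f["d"]
v,u=np.mgrid[0:420,0:560];P=dep("wrist",u,v,d,s)
ok=(d>0)&(abs(P[...,0]-567)<4)&(P[...,2]<185)&(P[...,2]>155)
print([(y,round(float(np.median(P[ok&(abs(P[...,1]-y)<1)][:,2])),1)) for y in range(22,-35,-2) if (ok&(abs(P[...,1]-y)<1)).sum()>2])
E
```

```text
11.9 [566.1  30.7 185.5] [-4.8  1.7 11.1] 95.12526478684069 phi 0.23048099202118968 tabend 166.94951234957728
0.83 y edges [(np.float64(28.0), np.float64(54.3)), (np.float64(28.1), np.float64(54.1)), (np.float64(28.2), np.float64(53.5)), (np.float64(28.2), np.float64(54.4)), (np.float64(28.3), np.float64(54.3)), (np.float64(28.4), np.float64(54.2))] xmax 606.4
0.82 y edges [] xmax 693.8
[(22, 166.0), (20, 166.2), (18, 179.2), (16, 178.6), (14, 178.4), (12, 177.8), (10, 177.7), (8, 176.9), (6, 176.2), (4, 175.4), (2, 174.7), (0, 173.8), (-2, 173.0), (-4, 173.6), (-6, 173.1), (-8, 171.1), (-10, 170.3), (-12, 169.4), (-14, 168.9), (-16, 176.7), (-30, 167.6), (-32, 165.7), (-34, 165.2)]
```

```bash
python3 -m handwheel '[{"turn":[0,0,0],"linear":[0,0.028,-0.008],"gripper":8},{"turn":[0,0,0],"linear":[0,0.028,0],"gripper":15},{"turn":[0,0,0],"linear":[0,0.028,0],"gripper":23},{"turn":[0,0,0],"linear":[0,0.028,0],"gripper":30},{"turn":[0,0,0],"linear":[0,0.028,0],"gripper":38},{"turn":[0,0,0],"linear":[0,0.028,0],"gripper":45},{"turn":[0,0,0],"linear":[0,0.028,0],"gripper":53},{"turn":[0,0,0],"linear":[0,0.028,0],"gripper":60},{"turn":[0,0,0],"linear":[0,0,0],"gripper":60},{"turn":[0,0,0],"linear":[0,0,0],"gripper":60}]' 5; python3 ck.py
```

```text
t: 13.0
eef_pos: [566.2, 19.5, 185.8]
tool_rot: [0.0, 1.0, 0.004, 0.001]
ft_force: [-4.7, 1.4, 11.4]
gripper_width: 72.9
grip_force: 5.4
13.0 [566.2  19.5 185.8] [-4.7  1.4 11.4] 72.93446899655684 phi 0.19166891705760478 tabend 167.8293503857908
0.94 y edges [] xmax 693.9
0.81 y edges [(np.float64(27.8), np.float64(53.5)), (np.float64(27.7), np.float64(53.8)), (np.float64(28.3), np.float64(53.6)), (np.float64(28.3), np.float64(53.9)), (np.float64(28.2), np.float64(53.7)), (np.float64(28.2), np.float64(54.0))] xmax 606.8
```

```bash
python3 -m handwheel '[{"turn":[0,0,0],"linear":[0,0.018,0],"gripper":65},{"turn":[0,0,0],"linear":[0,0.018,0],"gripper":70},{"turn":[0,0,0],"linear":[0,0.018,0],"gripper":74},{"turn":[0,0,0],"linear":[0,0.018,0],"gripper":79},{"turn":[0,0,0],"linear":[0,0.018,0],"gripper":84},{"turn":[0,0,0],"linear":[0,0.018,0],"gripper":89},{"turn":[0,0,0],"linear":[0,0.018,0],"gripper":94},{"turn":[0,0,0],"linear":[0,0.018,0],"gripper":98},{"turn":[0,0,0],"linear":[0,0.018,0],"gripper":103},{"turn":[0,0,0],"linear":[0,0.018,0],"gripper":107},{"turn":[0,0,0],"linear":[0,0,0],"gripper":107},{"turn":[0,0,0],"linear":[0,0,0],"gripper":107}]' 8; python3 ck.py; python3 - <<'E'
from h import *
import cv2
f=np.load("last.npz");cv2.imwrite("pics/i.png",cv2.cvtColor(cv2.resize(f["im"][170:300,200:420],(800,473),interpolation=cv2.INTER_CUBIC),cv2.COLOR_RGB2BGR))
E
```

```text
t: 14.3
eef_pos: [566.3, 10.7, 185.9]
tool_rot: [-0.0, 1.0, 0.004, 0.001]
ft_force: [-4.4, 1.8, 10.9]
gripper_width: 55.3
grip_force: 5.5
14.3 [566.3  10.7 185.9] [-4.4  1.8 10.9] 55.265202122129665 phi 0.1859748257468474 tabend 167.8473000850974
0.82 y edges [] xmax 694.0
```

View pics/i.png

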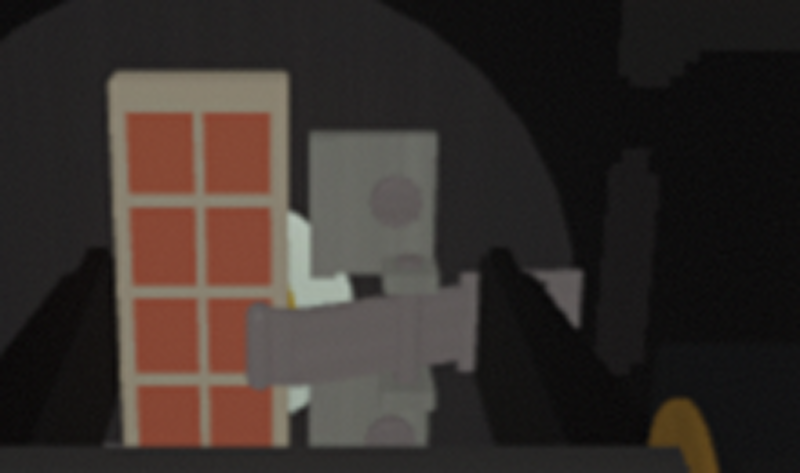

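```bash
python3 -m handwheel '[{"turn":[0,0,0],"linear":[0,0.011,0],"gripper":110},{"turn":[0,0,0],"linear":[0,0.011,0],"gripper":113},{"turn":[0,0,0],"linear":[0,0.011,0],"gripper":116},{"turn":[0,0,0],"linear":[0,0,0],"gripper":118},{"turn":[0,0,0],"linear":[0,0,0],"gripper":120},{"turn":[0,0,0],"linear":[0,0,0],"gripper":120}]' 8; python3 ck.py; python3 - <<'E'
from h import *
import cv2
f=np.load("last.npz");cv2.imwrite("pics/j.png",cv2.cvtColor(cv2.resize(f["im"][170:300,200:420],(800,473),interpolation=cv2.INTER_CUBIC),cv2.COLOR_RGB2BGR))
E
```

```text
t: 15.0
eef_pos: [566.3, 9.1, 185.8]
tool_rot: [-0.0, 1.0, 0.004, 0.001]
ft_force: [-5.3, 1.7, 10.0]
gripper_width: 51.7
grip_force: 9.2
15.0 [566.3   9.1 185.8] [-5.3  1.7 10. ] 51.70744954831344 phi 0.1854576830729814 tabend 167.75210564583642
0.97 y edges [] xmax 694.0
0.63 y edges [(np.float64(10.8), np.float64(36.0)), (np.float64(10.9), np.float64(36.4)), (np.float64(10.9), np.float64(36.2)), (np.float64(10.9), np.float64(36.1)), (np.float64(10.4), np.float64(36.9)), (np.float64(10.5), np.float64(36.8))] xmax 606.5
```

View pics/j.png

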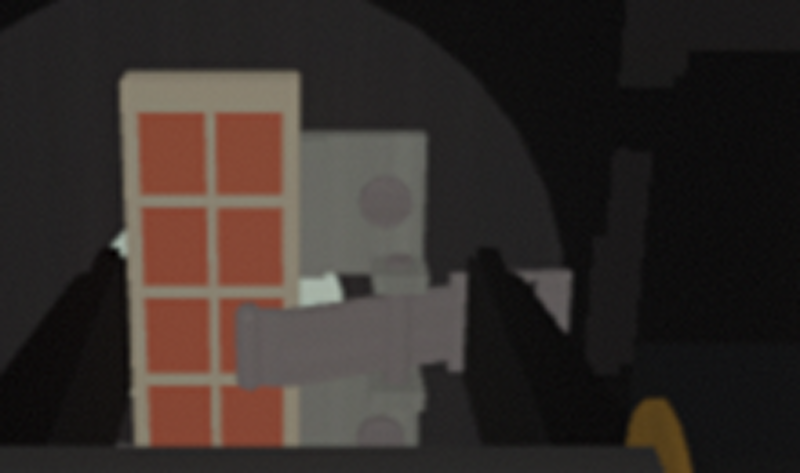

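```bash
python3 -m handwheel '[{"turn":[0,0,0],"linear":[0,-0.02,0],"gripper":110},{"turn":[0,0,0],"linear":[0,-0.02,0],"gripper":105},{"turn":[0,0,0],"linear":[0,-0.02,0],"gripper":100},{"turn":[0,0,0],"linear":[0,0,0],"gripper":100},{"turn":[0,0,0],"linear":[0,0,-0.03],"gripper":100},{"turn":[0,0,0],"linear":[0,0,-0.03],"gripper":100},{"turn":[0,0,0],"linear":[0,0,-0.04],"gripper":100},{"turn":[0,0,0],"linear":[0,0,-0.06],"gripper":100},{"turn":[0,0,0],"linear":[0,0,-0.1],"gripper":100},{"turn":[0,0,0],"linear":[0,0,-0.3],"gripper":100},{"turn":[0,0,0],"linear":[0,0,-0.6],"gripper":100},{"turn":[0,0,0],"linear":[0,0,-0.6],"gripper":100}]'; python3 -m handwheel '[{"turn":[0,0,0],"linear":[-0.7,0,-0.3],"gripper":100},{"turn":[0,0,0],"linear":[-0.7,0,0],"gripper":100},{"turn":[0,0,0],"linear":[0,0,0],"gripper":100},{"turn":[0,0,0],"linear":[0,0,0],"gripper":100}]'; python3 ck.py;python3 - <<'E'
from h import *
import cv2
f=np.load("last.npz");s={k:f[k] for k in("eef_pos","tool_rot")};d=f["d"]
v,u=np.mgrid[0:420,0:560];P=dep("wrist",u,v,d,s)
ok=(d>0)&(abs(P[...,0]-567)<4)&(P[...,2]<185)&(P[...,2]>155)
print([(y,round(float(np.median(P[ok&(abs(P[...,1]-y)<1)][:,2])),1)) for y in range(38,-37,-3) if (ok&(abs(P[...,1]-y)<1)).sum()>2])
for r in manip.cut_out("wrist","slide"): 
    Q=plane("wrist",*np.nonzero(r["mask"])[::-1],172,s);print(r["confidence"],Q.min(0).round(1),Q.max(0).round(1))
cv2.imwrite("pics/k.png",cv2.cvtColor(cv2.resize(f["im"][50:250,130:410],(800,571),interpolation=cv2.INTER_CUBIC),cv2.COLOR_RGB2BGR))
E
```

```text
t: 16.3
eef_pos: [565.7, 11.8, 272.3]
tool_rot: [-0.0, 1.0, 0.005, -0.0]
ft_force: [0.0, -0.3, 0.7]
gripper_width: 57.7
grip_force: 0.0
t: 16.7
eef_pos: [496.0, 11.1, 287.2]
tool_rot: [0.0, 1.0, 0.004, 0.001]
ft_force: [0.3, 0.1, -0.4]
gripper_width: 57.5
grip_force: 0.0
16.7 [496.   11.1 287.2] [ 0.3  0.1 -0.4] 57.46135667464636 phi 0.22624818717112272 tabend 171.26358296354957
[(38, 165.8), (35, 172.5), (32, 172.6), (29, 172.4), (26, 172.5), (23, 172.4), (20, 175.5), (17, 175.6), (14, 175.8), (11, 175.9), (8, 175.4), (5, 174.3), (2, 174.1), (-1, 173.2), (-4, 173.7), (-7, 172.5), (-10, 171.2), (-13, 170.4), (-16, 170.5), (-19, 171.2), (-22, 171.4), (-25, 171.5), (-28, 171.6), (-31, 171.3), (-34, 165.1)]
```

View pics/k.png

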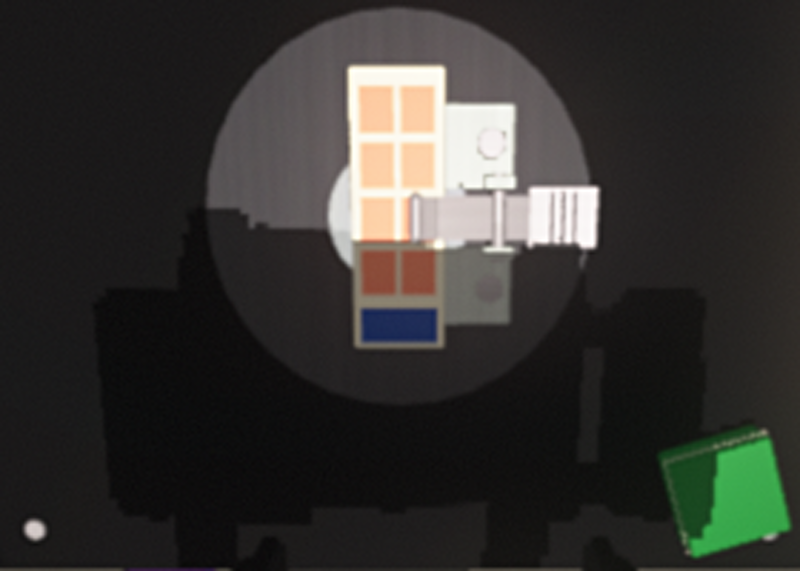

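The picture shows the slide flush against both lugs (edge at column 444) and centred on the clip. The nose rests on the slide (column 416), with the clip at about 0.22 rad, and the hand is clear.

```bash
python3 -c "
from rig import manip
print(manip.hand_in())"
```

```text
the job is handed in; nothing more can be done
None
```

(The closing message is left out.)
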